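# Crank the lift platform level with the landing

## Robot

A 6-joint arm with a two-finger parallel gripper is mounted at the origin on the work surface. World frame = base frame: x ahead of the robot, y to its left, z up, the work surface at z = 0. Lengths are in mm, angles in rad, forces in N, time in s.
With the tool pointing down it reaches from about 275 to 750 mm from the base axis. Payload 10.2 kg.
Tool frame: the origin (TCP) lies midway between the tips of the shut fingers; the grasp point (between the pads) lies 19 mm behind it (ctrl.pinch_z is the distance from the TCP to the grasp point, in mm); x points along the fingers, z is the direction in which the jaws open and shut, and the axes are right-handed (so a half turn about x gives the same grasp; the last joint's range is limited). The gripper opens to 85 mm and grips with 20 to 120 N. Pads are 22 mm wide; open, the fingers measure 114 mm over their backs; the gripper's body (76 mm by 85 mm) begins 54 mm behind the grasp point. The pads swing forward as they close: fully open they stand 13 mm farther back than shut.
Start: joints at [0.992, 0.313, 1.498, -0, 1.331, -0.223], TCP at [182.892, 492.12, 231.294] pointing down, gripper open.
Joint ranges: [-2.94, 2.94], [-0.97, 2.17], [0.19, 2.56], [-1.23, 4.37], [0.02, 3.11], [-2.88, 2.88]. Speed limits (rad/s): [2.39, 2.39, 3.01, 3.14, 3.14, 3.14].

## Interface

Orientations are given as a unit quaternion [w, x, y, z].
In Python, from rig import ctrl, capture, workorder, nets gives the robot as it stands. The module is installed in compiled form; this text tells all that it offers.
- The arm moves only by the tool send_rows, never from a script. Its argument "rows" is text: rows parted by semicolons, each of 5 numbers parted by spaces: the opening, from 0 (shut) to 1 (fully open), then the shift along the tool's x, y, z in cm, then the turn about the tool's x in units of 5 degrees (1.0 is 5 degrees). In form: grip x y z yaw; .... A call has 1 to 12 rows; each row is the pose to reach, as a shift and turn from the pose commanded when the call began, along the tool's axes at that moment; what a row does not reach only later rows make up. A row lasts 1/10 s, in which the tool goes at most 50 mm and 8.59 degrees, less where a joint would pass 70% of its speed; a pose out of reach is approached as far as the arm can. A call with a gripper value outside its range is refused whole. The fingers move at their own pace and stop on an object; "grip_force" is the grip in N (left out, the last holds). Time passes only in rows, so rows that repeat a pose let the fingers close. It gives the time, the measured TCP pose, the force and the opening at its end, in the units of the state.
- ctrl.sense(): the state, without advancing time (a new reading comes with each control period).
- capture(name): name is "scene" or "top" or "wrist"; returns a dict with "pixels" (384x512x3 uint8, red, green, blue), "intrinsics" (3x3 intrinsics, pixels), "view" (4x4, takes a point from world to camera coordinates); the wrist camera has in their place "mount" (4x4, takes a point from camera to tool coordinates, whose origin is the TCP and whose axes are the tool frame's). Camera axes: x right, y down, z forward; pixel columns grow to the right and rows downward; lengths in mm; the calibration is good to about 2 mm. A picture is of the moment at which its call begins: read the wrist's pose just before it. There is no depth.
- workorder.finish_job(): hands the job in, once; it reports no verdict.
Trained networks look in a picture, given as the dict that the camera call returned (one of the last four; its "shot" number tells which), for a name from the list of things; names that differ only in an ending like _2 or _b are one class to them, and where a whole thing is asked for, a point or a joint stands for the part that bears it (a point fixed in the world has none). Each returns a list of dicts, best first, with "confidence" (0 to 1); they miss things now and then, are a little off and sometimes report something else, mostly with a low value. They report only what shows in the picture. A call takes as long as a camera call. They do not tell look-alikes from the thing itself.
- nets.boxes_of(picture, target): "location" ([x, y, z] in mm, in world coordinates, good to about 4 mm: the middle of the surface that is visible of it).
- nets.spot_point(picture, target): "location" ([x, y, z] in mm, in world coordinates, good to about 4 mm: a listed point, or the origin of a listed thing).
The state is a dict: "time_s": time; "joints": joint angles; "dq": joint speeds; "tau": joint torques, N m; "eef_pos": TCP position; "ee_rot": TCP orientation; "force": force on the tool from outside, world axes, zero at the start; "wrist_torque": the same for the moment, N m; "grip_width": opening from 0.0 (shut) to 1.0 (fully open).
Only numpy, scipy, OpenCV 4.12 (cv2) and the standard library are available. Lean on these libraries where they do the work, as an engineer would, in place of code of your own. Each camera call takes 0.05 s, during which the arm holds its last target.

## Task

The small bench lift is wound with the removable crank that stands in the white tool tray: fit the crank fully home on the lift's square shaft without forcing it, and wind the lift's platform up until its top is flush with the top of the wooden landing beside it. Then lift the crank off and stand it back in the tray on its hub, upright. Leave the teapots, cups, carton and jar where they are.

Things in the scene. Friction and masses are not known exactly. Their poses are not given: they have to be found in the camera images.
- lift: Grey bench lift, fixed. Origin on the table under the square shaft, z up. Gearbox 78 x 78 mm, 60 mm high, round the shaft; on it a steel collar, radius 24 mm, to 65 mm. Towards the lift's -y: the moving platform (150 x 150 mm, centre 190 mm from the shaft), then the fixed wooden landing (170 mm in x, 166 mm in y, centre 350 mm from the shaft, top 75 mm above the table) with two teapots.
- shaft_seat (a point): Centre of the collar's top, on the shaft's axis, 65 mm above the table: the crank is home when its hub's underside rests here. From it the steel shaft rises, 18 x 18 mm square for 16 mm, then a round cone for 5 mm, from 17.8 mm down to 13.6 mm thick (top 86 mm above the table). The point has the lift's axes and does NOT turn with the shaft: how far round the square stands is not measured and may be any angle.
- platform_top (a point): Centre of the platform's top face (aluminium, 150 x 150 x 10 mm, black mat). Moves up and down only, 8 to 20 mm below the landing at the start. Turning the shaft clockwise seen from above raises it 20 mm per full turn, anticlockwise lowers it. The shaft is stiff (0.15 N m) and stays where it is left.
- landing_edge (a point): Point on the landing's top face, near the platform; 75 mm above the table. The platform is flush when platform_top has the same height as this point.
- crank_hub (a point): Centre, half-way up, of the crank's steel hub: 40 x 40 mm, 42 mm tall. A square socket, 19.6 x 19.6 mm, 22 mm deep, opens in its underside, sides parallel to the hub's. x points along the crank's arm to the handle, z up. The arm (16 mm wide, 8 mm thick) leaves the +x side 24 to 32 mm above the underside. 0.31 kg, nearly all in the hub, so it stands stably on the hub.
- crank_handle (a point): Centre of the crank's upright wooden handle: 20 mm thick, 42 mm tall (from 34 to 76 mm above the hub's underside), 70 mm along +x from the hub's axis. It spins freely on its pin.
- crank_socket (a point): Centre of the hub's underside (socket mouth), same axes as crank_hub. Its edges bruise if it is pushed on the shaft with more than 35 N while it is not home.
- tray_in (a point): Centre of the inner floor of the white tool tray, which is fixed to the table: 170 mm in x, 160 mm in y, walls 4 mm thick and 14 mm high, floor about 4 mm above the table. A small brush (120 mm) lies in it along y, 55 mm from the centre towards the tray's +x; the crank starts on the other half.
- pot_a_c (a point): Larger clay teapot, 90 mm body, 80 mm high, on the landing; point half-way up. Leave alone.
- pot_b_c (a point): Smaller clay teapot, 65 mm body, 57 mm high, on the landing; point half-way up. Leave alone.
- cup_a_c (a point): Clay cup, 56 mm wide, 42 mm high, on the table; point half-way up. Leave alone.
- cup_b_c (a point): Second clay cup, the same. Leave alone.
- carton_c (a point): Small cardboard box 90 x 120 x 70 mm; its centre. Leave alone.
- jar_c (a point): Glass jar with steel cap, 60 mm wide, 80 mm high; point half-way up. Leave alone.
Mind the look-alikes: they are no part of the job. What is shaped like the part that bears crank_hub but pink or yellow is not meant. Leave any pink look-alike of the part that bears tray_in alone.

How it is judged:
By the outcome, as a careful person would: the job done as asked, in the order asked, and still so for the second after the job is handed in, with the robot touching nothing.
It also fails if it takes over 72 s, if anything falls off the work surface, if the arm or the gripper's body presses on something with over 40 N, if the wrist force passes 120 N, or if a joint passes its speed limit or range.

## Working session

There is one attempt and no reset: what is moved stays moved. The work goes in short steps, Python scripts to look and compute and a tool call to move; the robot and the scene stay as the last step left them, time stands still between calls to the robot, and variables do not carry over. Pictures are saved under pics/ and viewed, and the job is handed in when it is done.

Besides the shell and the picture viewer there is one more tool, called after "Emit:" as name(argument=value, ...) on one line, values as JSON. send_rows: Moves the arm, as the interface text tells. Its arguments: {"type":"object","properties":{"rows":{"type":"string"},"grip_force":{"type":"number"}},"required":["rows"]}

```bash
mkdir -p pics
cat > h.py <<'E'
import numpy as np, cv2
from rig import ctrl, capture, workorder, nets
def save(p,n,scale=1.5):
    im=cv2.cvtColor(p["pixels"],cv2.COLOR_RGB2BGR)
    if scale!=1: im=cv2.resize(im,None,fx=scale,fy=scale,interpolation=cv2.INTER_CUBIC)
    cv2.imwrite("pics/"+n+".png",im)
E
python3 - <<'E'
from h import *
print(ctrl.sense(), ctrl.pinch_z)
for c in ["scene","top"]:
    p=capture(c); save(p,c+"0",1.5); print(c,p["intrinsics"],p["view"])
    for t in ["crank_hub","crank_handle","crank_socket","shaft_seat","platform_top","landing_edge","tray_in","pot_a_c","cup_a_c","carton_c","jar_c","lift"]:
        print(t,[(np.round(d["location"]).tolist(),round(d["confidence"],2)) for d in nets.spot_point(p,t)])
E
```

```text
{'time_s': 0.0, 'joints': array([ 9.91590602e-01,  3.13431231e-01,  1.49846512e+00, -3.69504004e-05,
        1.33096467e+00, -2.23435979e-01]), 'dq': array([ 0.00055612,  0.00149571, -0.00046703,  0.00011222, -0.00077035,
       -0.00070897]), 'tau': array([ 2.44997726e-03, -4.12266684e+01, -2.59738129e+01, -2.54805235e-05,
        4.21038712e-03, -1.25980881e-05]), 'eef_pos': array([182.75502162, 491.88539878, 230.73411727]), 'ee_rot': array([ 0.58017129, -0.40381824,  0.58099331,  0.40345865]), 'force': array([-0.22146704, -0.45334349, -0.78656159]), 'wrist_torque': array([-0.01819929,  0.04779414,  0.03608977]), 'grip_width': 1.001963979469684} 18.700000000000003
scene [[473.90345212   0.         254.46937771]
 [  0.         473.90345212 194.12960414]
 [  0.           0.           1.        ]] [[-8.25026596e-01  5.65093315e-01  8.13248670e-04  4.37698369e+02]
 [ 3.76362242e-01  5.50554818e-01 -7.45144855e-01 -1.73805730e+02]
 [-4.21524114e-01 -6.14458247e-01 -6.66902155e-01  1.89213561e+03]
 [ 0.00000000e+00  0.00000000e+00  0.00000000e+00  1.00000000e+00]]
crank_hub [([576.0, 513
[... 1367 characters left out ...]
 ([593.0, 275.0, 60.0], 0.53)]
crank_socket [([323.0, 229.0, 4.0], 0.75), ([526.0, 293.0, 6.0], 0.59), ([573.0, 517.0, 2.0], 0.5)]
shaft_seat [([492.0, -64.0, 64.0], 0.64), ([523.0, 294.0, 6.0], 0.34)]
platform_top [([495.0, -254.0, 68.0], 0.87), ([491.0, -336.0, 75.0], 0.66), ([528.0, 292.0, 7.0], 0.58), ([723.0, 343.0, 34.0], 0.2)]
landing_edge [([493.0, -337.0, 76.0], 0.67)]
tray_in [([529.0, 286.0, 12.0], 0.97), ([826.0, -163.0, -0.0], 0.71)]
pot_a_c [([522.0, -406.0, 118.0], 0.64)]
cup_a_c [([529.0, 284.0, 5.0], 0.71), ([490.0, -63.0, -3.0], 0.65), ([769.0, 69.0, 21.0], 0.5)]
carton_c [([724.0, 342.0, 37.0], 0.58)]
jar_c [([348.0, 481.0, 41.0], 0.83)]
lift [([493.0, -63.0, -2.0], 0.92)]
```

View pics/scene0.png

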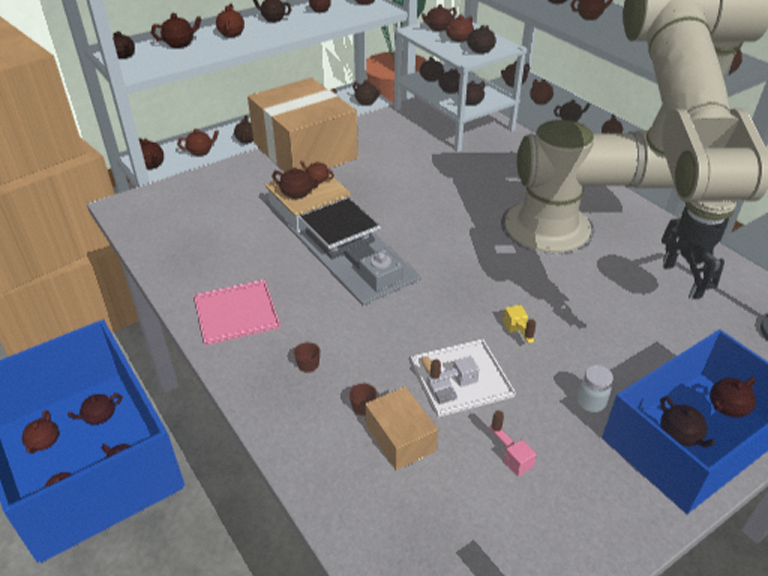

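View pics/top0.png

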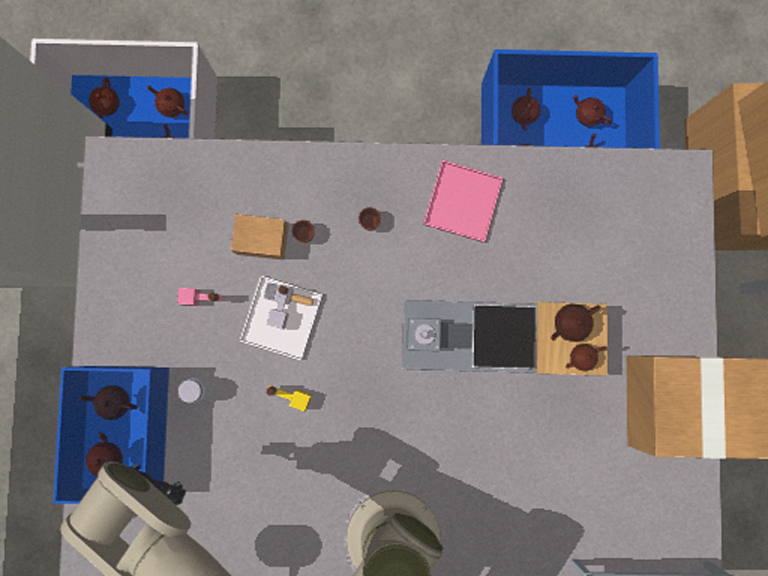

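The scene and top pictures show a grey crank in the white tray near top-picture px (280,305). The yellow and pink cranks and the pink tray are look-alikes. The lift's shaft is near (425,333). I'll move the wrist camera over the tray.

```bash
cat >> h.py <<'E'
from scipy.spatial.transform import Rotation as Ro
def pose(s=None):
    s=s or ctrl.sense(); q=s["ee_rot"]
    return np.array(s["eef_pos"]),Ro.from_quat([q[1],q[2],q[3],q[0]]).as_matrix()
def plan(target,jaw=None):
    """world TCP target mm; jaw: desired azimuth (deg) of the tool z axis; prints tool shift cm & yaw units"""
    p,R=pose(); d=R.T@(np.array(target)-p)/10
    a=np.degrees(np.arctan2(R[1,2],R[0,2]))
    y=None
    if jaw is not None:
        w=(jaw-a+90)%180-90   # about world z
        y=-w/5               # tool x is down
    print("pos",p.round(1),"jawaz",round(a,1),"tilt",R[:,0].round(3),"shift cm",d.round(2),"yaw units",y, "j6",ctrl.sense()["joints"][5].round(2))
def wcam():
    p,R=pose(); T=np.eye(4);T[:3,:3]=R;T[:3,3]=p
    c=capture("wrist"); c["T"]=T@np.array(c["mount"]); return c
def proj(c,X):
    V=c["view"] if "view" in c else np.linalg.inv(c["T"])
    x=V[:3,:3]@np.array(X)+V[:3,3]; u=c["intrinsics"]@x; return u[:2]/u[2]
def unproj(c,uv,z):
    V=np.linalg.inv(c["view"]) if "view" in c else c["T"]
    r=V[:3,:3]@np.linalg.inv(c["intrinsics"])@np.array([uv[0],uv[1],1.]); o=V[:3,3]
    return o+r*(z-o[2])/r[2]
E
python3 - <<'E'
from h import *
c=wcam(); print(np.array(c["mount"]).round(3),c["intrinsics"])
plan([500,285,250])
print(pose()[1].round(3))
E
```

```text
[[ 2.00000e-03 -2.72000e-01  9.62000e-01 -1.42853e+02]
 [ 1.00000e-03 -9.62000e-01 -2.72000e-01  6.82150e+01]
 [ 1.00000e+00  1.00000e-03 -1.00000e-03 -1.58500e+00]
 [ 0.00000e+00  0.00000e+00  0.00000e+00  1.00000e+00]] [[313.96000775   0.         257.4298168 ]
 [  0.         313.96000775 189.42023117]
 [  0.           0.           1.        ]]
pos [182.9 492.1 231.3] jawaz 69.6 tilt [ 0.  0. -1.] shift cm [ -1.87 -36.94  -8.37] yaw units None j6 -0.22
[[ 0.    -0.937  0.348]
 [ 0.     0.348  0.937]
 [-1.    -0.     0.   ]]
```

Run:
```python
from h import *
plan([525,285,190])
```

```text
pos [182.9 492.1 231.3] jawaz 69.6 tilt [ 0.  0. -1.] shift cm [  4.13 -39.28  -7.5 ] yaw units None j6 -0.22
```

Emit:
send_rows(rows="1 4 -39.3 -7.5 0;1 4 -39.3 -7.5 0;1 4 -39.3 -7.5 0;1 4 -39.3 -7.5 0;1 4 -39.3 -7.5 0;1 4 -39.3 -7.5 0;1 4 -39.3 -7.5 0;1 4 -39.3 -7.5 0;1 4 -39.3 -7.5 0;1 4 -39.3 -7.5 0;1 4 -39.3 -7.5 0;1 4 -39.3 -7.5 0")

```text
time_s: 2.55
eef_pos: [524.2, 285.9, 191.7]
ee_rot: [0.58, -0.404, 0.58, 0.404]
force: [0.2, -0.5, -0.4]
grip_width: 1.002
```

Run:
```python
from h import *
c=wcam(); save(c,"w1"); plan([525,285,190])
for t in ["crank_hub","crank_handle","crank_socket","tray_in"]:
    print(t,[(np.round(d["location"]).tolist(),round(d["confidence"],2)) for d in nets.spot_point(c,t)])
import pickle; pickle.dump(c,open("w1.pkl","wb"))
```

```text
pos [524.3 285.9 191.8] jawaz 69.7 tilt [ 0.  0. -1.] shift cm [ 0.18 -0.1  -0.06] yaw units None j6 -0.91
crank_hub [([572.0, 516.0, 19.0], 0.9), ([526.0, 295.0, 26.0], 0.8)]
crank_handle [([592.0, 274.0, 59.0], 0.77)]
crank_socket [([571.0, 512.0, -1.0], 0.93), ([521.0, 295.0, 3.0], 0.92)]
tray_in []
```

View pics/w1.png

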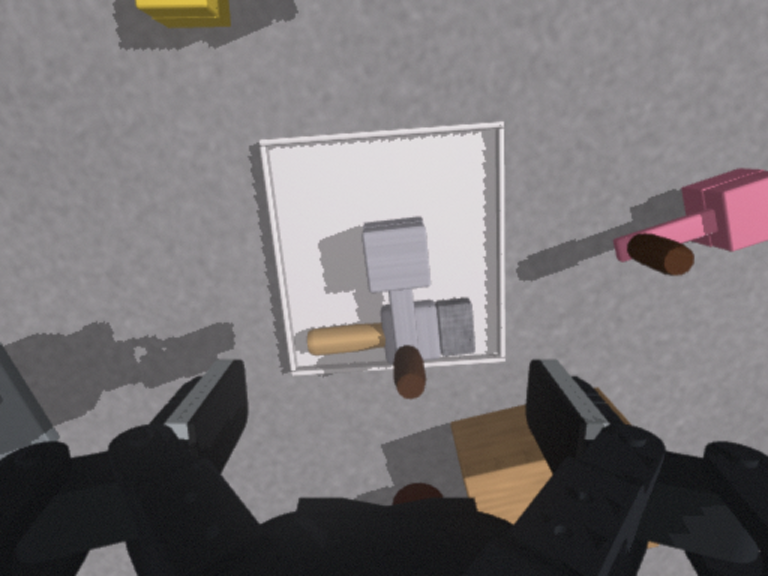

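Run:
```python
from h import *
import pickle
c=pickle.load(open("w1.pkl","rb"))
im=cv2.cvtColor(c["pixels"],cv2.COLOR_RGB2BGR)[130:280,190:350]
cv2.imwrite("pics/w1z.png",cv2.resize(im,(800,750)[:2] if 0 else (640,600),interpolation=cv2.INTER_NEAREST))
```

```text
(no output)
```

View pics/w1z.png

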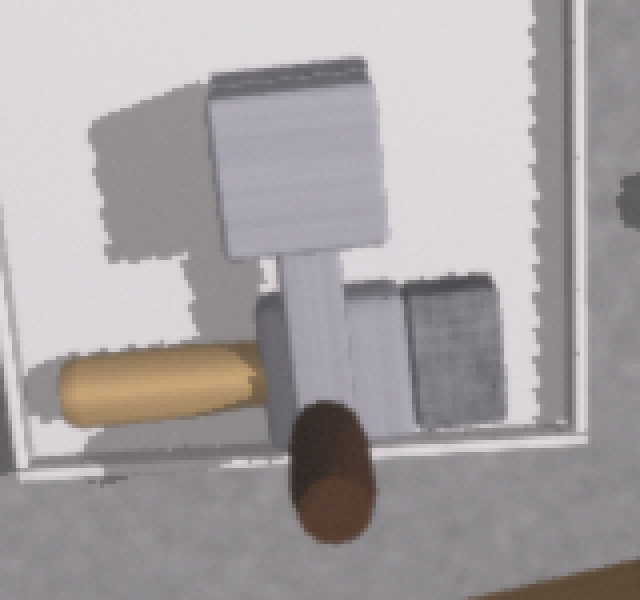

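Run:
```python
from h import *
import pickle
c=pickle.load(open("w1.pkl","rb"))
P=[unproj(c,(190+x/4-.5,130+y/4-.5),46) for x,y in [(209,100),(372,84),(385,240),(227,258)]]
P=np.array(P);print(P.round(1),P.mean(0))
print([np.linalg.norm(P[i]-P[(i+1)%4]).round(1) for i in range(4)])
for a,b in [(0,1),(3,2),(0,3),(1,2)]: d=P[b]-P[a];print(np.degrees(np.arctan2(d[1],d[0])))
H=unproj(c,(190+333/4,130+510/4),80);print(H, np.degrees(np.arctan2(*(H-P.mean(0))[1::-1])))
# tray rim corners z=14
for x,y in [(20,477),(587,438)]: print(unproj(c,(190+x/4,130+y/4),14))
for x,y in [(262/1.5,142/1.5),(502/1.5,124/1.5),(505/1.5,359/1.5),(292/1.5,373/1.5)]: print(unproj(c,(x,y),16).round(1))
```

```text
[[499.5 277.5  46. ]
 [509.  314.1  46. ]
 [545.4 304.8  46. ]
 [536.6 267.8  46. ]] [522.62418698 291.04107475  46.        ]
[np.float64(37.8), np.float64(37.6), np.float64(38.0), np.float64(38.4)]
75.41125495392377
76.55284716972628
-14.559546028100636
-14.2642788730437
[591.5013211  274.18210106  80.        ] -13.753803520148178
[585.72029991 186.43782846  14.        ]
[629.16990571 338.96164504  14.        ]
[426.4 234.1  16. ]
[469.5 383.1  16. ]
[627.9 338.7  16. ]
[584.1 187.1  16. ]
```

The crank hub is centred at about (523,291) and the arm points at -14.3°. The brush lies under the arm. Next I'll look at the shaft before grasping.

Run:
```python
from h import *
plan([492,-90,190],90)
```

```text
pos [524.8 285.3 191.5] jawaz 69.7 tilt [ 0.  0. -1.] shift cm [  0.15  -9.97 -36.33] yaw units -4.068324300745036 j6 -0.91
```

Emit:
send_rows(rows="1 0 -10 -36.3 -4;1 0 -10 -36.3 -4;1 0 -10 -36.3 -4;1 0 -10 -36.3 -4;1 0 -10 -36.3 -4;1 0 -10 -36.3 -4;1 0 -10 -36.3 -4;1 0 -10 -36.3 -4;1 0 -10 -36.3 -4;1 0 -10 -36.3 -4;1 0 -10 -36.3 -4;1 0 -10 -36.3 -4")

```text
time_s: 4.0
eef_pos: [492.6, -89.0, 191.4]
ee_rot: [0.501, -0.499, 0.501, 0.499]
force: [0.1, 0.7, 0.0]
grip_width: 1.0
```

Run:
```python
from h import *
c=wcam(); save(c,"w2"); plan([492,-63,190],90)
for t in ["shaft_seat","platform_top","landing_edge"]:
    print(t,[(np.round(d["location"]).tolist(),round(d["confidence"],2)) for d in nets.spot_point(c,t)])
import pickle; pickle.dump(c,open("w2.pkl","wb"))
u=proj(c,[492,-63,80]).astype(int);print(u)
im=cv2.cvtColor(c["pixels"],cv2.COLOR_RGB2BGR)[u[1]-60:u[1]+60,u[0]-60:u[0]+60]
cv2.imwrite("pics/w2z.png",cv2.resize(im,(600,600),interpolation=cv2.INTER_CUBIC))
```

```text
pos [492.6 -89.2 191.3] jawaz 89.7 tilt [ 0.  0. -1.] shift cm [0.13 0.07 2.61] yaw units -0.058191723372598855 j6 -1.98
shaft_seat [([494.0, -65.0, 67.0], 0.62)]
platform_top []
landing_edge []
[290 185]
```

View pics/w2.png

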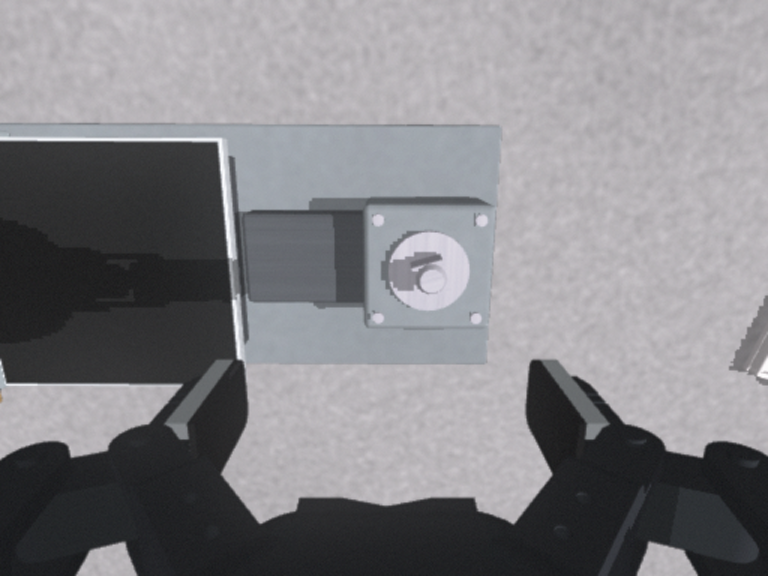

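View pics/w2z.png

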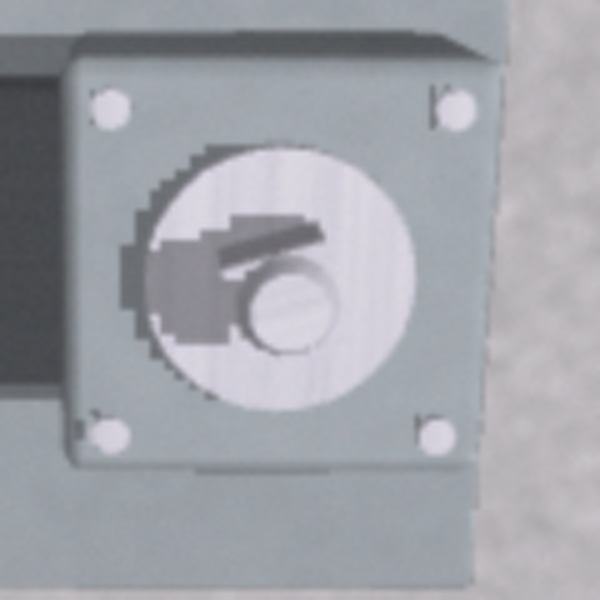

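```bash
cat > ov.py <<'E'
from h import *
import pickle
c=pickle.load(open("w2.pkl","rb"))
def overlay(c,cx,cy,ang,name,half=40,sc=15):
    u=proj(c,[cx,cy,75]).astype(int)
    im=cv2.cvtColor(c["pixels"],cv2.COLOR_RGB2BGR)[u[1]-half:u[1]+half,u[0]-half:u[0]+half]
    im0=cv2.resize(im,None,fx=sc//2,fy=sc//2,interpolation=cv2.INTER_CUBIC); s=sc//2
    im=im0.copy()
    def pl(P,col):
        q=np.array([(proj(c,p)-(u-half)+.5)*s for p in P]);cv2.polylines(im,[np.int32(q.round())],True,col,1)
    t=np.linspace(0,2*np.pi,80)
    pl([[cx+24*np.cos(a),cy+24*np.sin(a),65] for a in t],(0,0,255))
    pl([[cx+6.8*np.cos(a),cy+6.8*np.sin(a),86] for a in t],(0,0,255))
    for z,col in((65,(0,200,0)),(81,(255,0,0))):
        pl([[cx+9*np.sqrt(2)*np.cos(a),cy+9*np.sqrt(2)*np.sin(a),z] for a in np.radians(ang+45+90*np.arange(4))],col)
    im=np.hstack([im0[:, :],im]); im=cv2.resize(im,(800,400)) if im.shape[1]>1000 else im
    cv2.imwrite("pics/"+name+".png",im); 
if __name__=="__main__":
    # collar centre from ellipse picks
    L=unproj(c,(230+145/5-.5,125+280/5-.5),65);R=unproj(c,(230+415/5-.5,125+280/5-.5),65)
    T=unproj(c,(230+280/5-.5,125+147/5-.5),65);B=unproj(c,(230+280/5-.5,125+412/5-.5),65)
    print(L,R,T,B)
    overlay(c,(T[0]+B[0])/2,(L[1]+R[1])/2,15,"ov1")
E
python3 ov.py
```

```text
[491.4176521  -90.16218587  65.        ] [491.59759499 -42.45081875  65.        ] [467.83894    -66.77883287  65.        ] [516.13351603 -65.80850976  65.        ]
```

View pics/ov1.png

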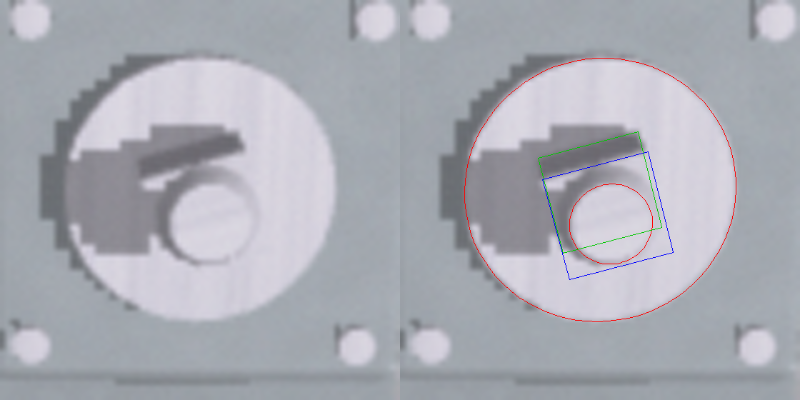

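The overlay fits: the shaft is at about (492,-66.3) and its square stands at 15° mod 90. Now I'll look at the platform and landing junction.

Run:
```python
from h import *
plan([500,-320,230],90)
```

```text
pos [492.5 -89.6 191.3] jawaz 89.7 tilt [ 0.  0. -1.] shift cm [ -3.87  -0.88 -23.03] yaw units -0.0660499358949977 j6 -1.98
```

Emit:
send_rows(rows="0 -3.9 -0.7 -23 0;0 -3.9 -0.7 -23 0;0 -3.9 -0.7 -23 0;0 -3.9 -0.7 -23 0;0 -3.9 -0.7 -23 0;0 -3.9 -0.7 -23 0;0 -3.9 -0.7 -23 0;0 -3.9 -0.7 -23 0")

```text
time_s: 5.0
eef_pos: [498.1, -319.1, 230.1]
ee_rot: [0.501, -0.498, 0.501, 0.499]
force: [-0.5, -0.7, 0.5]
grip_width: -0.002
```

Run:
```python
from h import *
c=wcam(); save(c,"w3"); plan([492,-63,190],90)
for t in ["platform_top","landing_edge","pot_a_c"]:
    print(t,[(np.round(d["location"]).tolist(),round(d["confidence"],2)) for d in nets.spot_point(c,t)])
import pickle; pickle.dump(c,open("w3.pkl","wb"))
```

```text
pos [ 498.1 -319.   230.3] jawaz 89.7 tilt [-0.  0. -1.] shift cm [ 4.04  0.75 25.59] yaw units -0.0604504640909795 j6 -2.33
platform_top [([491.0, -256.0, 66.0], 0.96)]
landing_edge [([490.0, -343.0, 71.0], 0.83)]
pot_a_c [([523.0, -408.0, 117.0], 0.62)]
```

View pics/w3.png

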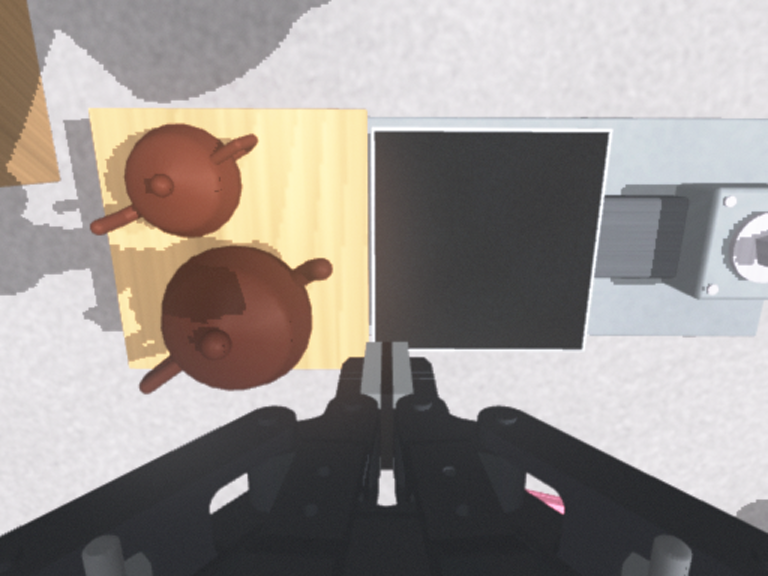

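Run:
```python
from h import *
import pickle
c=pickle.load(open("w3.pkl","rb"))
im=c["pixels"]
# straightforward views
a=cv2.resize(cv2.cvtColor(im[60:110,215:290],cv2.COLOR_RGB2BGR),None,fx=9,fy=9,interpolation=cv2.INTER_NEAREST)
b=cv2.resize(cv2.cvtColor(im[215:265,215:290],cv2.COLOR_RGB2BGR),None,fx=9,fy=9,interpolation=cv2.INTER_NEAREST)
cv2.imwrite("pics/w3z.png",cv2.resize(np.vstack([a,b]),(450,600),interpolation=cv2.INTER_AREA))
for x in (225,230,235,240,243,256,262,268,280): print(x,im[68:92,x].astype(int).sum(1)//3, im[226:252,x].astype(int).sum(1)//3)
```

```text
225 [226 225 225 222 197 218 221 221 221 222 221 221 222 222 220 222 221 221
 221 222 222 222 221 222] [214 212 212 212 212 211 212 212 212 212 212 212 212 213 211 212 212 213
 214 217 221 226 225 222 216 214]
230 [223 221 220 219 207 216 218 220 219 219 219 219 220 218 220 219 219 218
 219 219 219 218 219 218] [223 223 223 222 223 224 223 223 223 223 223 223 222 211 155  90  69  66
  69  66  66  67  69  67  68  66]
235 [230 229 227 223 208 218 222 221 221 222 221 221 221 221 221 223 222 222
 221 222 222 221 222 222] [217 218 217 216 217 217 216 216 216 216 216 207 101  67  68  68  67  67
  66  68  67  68  72  67  66  66]
240 [226 227 227 226 212 218 221 222 222 221 221 221 221 221 221 222 221 222
 221 221 221 220 221 221] [212 213 214 214 213 214 213 213 214 213 213 205  98  67  68  67  69  66
  67  67  66  67  73  68  70  75]
243 [227 229 229 226 213 216 215 215 215 215 214 214 216 214 214 216 215 216
 216 216 214 215 215 215] [216 215 209 208 197 198 195 181 168 168 163 152 137 136 136 137 138 138
 138 139 141 141 138 140 138 138]
256 [230 231 232 233 233 230 228 229 228 223 202 211 215 216 217 219 233 254
 254 167  81  74  74  75] [77 75 64 61 60 61 62 60 60 60 61 60 61 59 58 59 60 56 57 56 57 57 58 55
 55 56]
262 [226 227 226 225 226 227 227 228 227 222 202 210 214 216 218 219 232 253
 254 167  79  71  69  71] [ 77  88 130 136 135 137 137 137 136 135 136 135 134 135 134 133 133 134
 135 133 133 133 133 133 133 133]
268 [234 235 235 234 232 228 227 224 225 223 202 212 217 217 218 220 234 254
 254 166  79  71  68  70] [ 74  87 134 140 137 140 140 140 138 141 140 139 139 137 139 139 139 139
 138 138 138 138 138 137 138 138]
280 [224 224 224 225 226 227 229 231 229 224 201 213 219 221 222 222 230 251
 254 165  75  65  66  67] [ 71  72  72  71  71  80 165 253 233 227 227 219  96  58  57  58  56  58
  57  58  56  62  71  59  54  62]
```

View pics/w3z.png

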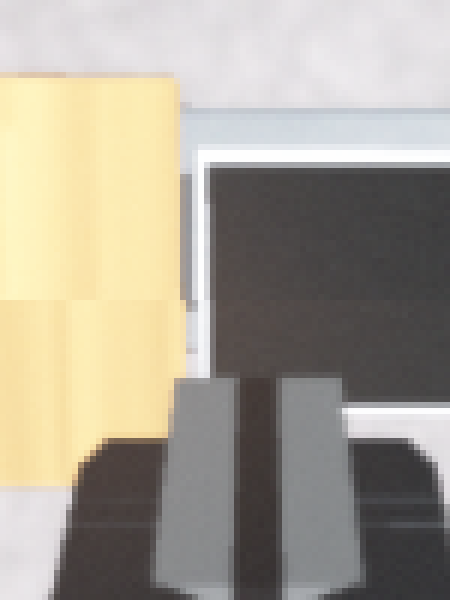

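Run:
```python
from h import *
import pickle
c=pickle.load(open("w3.pkl","rb"))
im=c["pixels"].astype(int)
print(c["T"][:3,3].round(1))
for x in (205,212,218,222): print(x,im[68:78,x,2],im[238:252,x,2])
for x in (270,300,330,360,385): print(x,im[78:92,x,2],im[226:240,x,2])
p=proj
for z in (60,65,70,75):
  print(z,[proj(c,[xx,-256,z])[1].round(2) for xx in (417,567)],[proj(c,[xx,-350,z])[1].round(2) for xx in (407,577)])
```

```text
[ 429.3 -320.5  373. ]
205 [231 230 227 220 183 186 189 189 188 188] [167 166 166 166 168 166 166 176 197 218 222 225 226 227]
212 [226 226 227 221 184 180 182 185 184 185] [176 176 175 176 178 177 179 187 212 230 231 231 231 229]
218 [225 224 222 218 175 189 192 190 191 192] [164 163 162 163 163 163 164 173 203 223 224 225 227 229]
222 [226 225 224 219 174 184 189 189 189 188] [174 175 175 173 174 172 175 184 209 227 228 227 227 227]
270 [208 221 224 224 225 226 238 254 254 171  78  67  68  67] [ 73  86 134 141 143 142 141 144 142 142 143 142 141 141]
300 [204 220 225 226 224 226 233 251 254 210  90  63  65  62] [ 66  68  67  68  69  79 171 254 240 231 227 227 226 227]
330 [200 214 225 226 227 227 230 246 254 212  90  65  66  66] [ 67  69  69  67  69  73 142 246 235 230 231 229 230 229]
360 [192 211 225 226 225 225 226 241 254 245 112  64  62  64] [ 65  65  64  64  64  71 138 243 236 228 230 233 234 231]
385 [190 207 225 226 227 224 222 230 254 246 115  59  62  60] [ 63  62  67  65  64  67 109 209 237 233 229 228 228 229]
60 [np.float64(87.28), np.float64(233.48)] [np.float64(76.61), np.float64(242.33)]
65 [np.float64(87.05), np.float64(235.39)] [np.float64(76.21), np.float64(244.35)]
70 [np.float64(86.82), np.float64(237.35)] [np.float64(75.79), np.float64(246.43)]
75 [np.float64(86.57), np.float64(239.38)] [np.float64(75.36), np.float64(248.56)]
```

Run:
```python
from h import *
import pickle
c=pickle.load(open("w3.pkl","rb"))
for n,uv,z in [("landing corner -x",(245.3,72),75),("land edge lower",(246,225),75),("plat corner",(248.5,84),66),("plat corner +y",(406,86),66),("plat +y+x",(389,233),66),("potB ctr",(183/1.5,180/1.5),104),("potB handle tip",(257/1.5,138/1.5),110),("potA spout",(331/1.5,268/1.5),120)]:
    print(n,unproj(c,uv,z).round(1))
plan([430,-343,95],90); plan([430,-315,90],90)
```

```text
landing corner -x [ 404.3 -331.5   75. ]
land edge lower [ 550.7 -333.    75. ]
plat corner [ 414. -329.   66.]
plat corner +y [ 416.5 -182.7   66. ]
plat +y+x [ 564.1 -182.4   66. ]
potB ctr [ 444.  -434.4  104. ]
potB handle tip [ 422.  -389.6  110. ]
potA spout [ 491.1 -351.5  120. ]
pos [ 498.1 -319.3  230.4] jawaz 89.7 tilt [ 0. -0. -1.] shift cm [13.54  6.8  -2.4 ] yaw units -0.06362896624176813 j6 -2.33
pos [ 498.1 -319.3  230.4] jawaz 89.7 tilt [ 0. -0. -1.] shift cm [14.04  6.82  0.4 ] yaw units -0.06362896624176813 j6 -2.33
```

Emit:
send_rows(rows="0 0 4 -2.3 0;0 4 4 -2.3 0;0 8 4 -2.3 0;0 12 4 -2.3 0;0 13 4 -2.3 0;0 13 4 -2.3 0;0 13.7 4 -2.3 0;0 14 4 -2.3 0;0 14.3 4 -2.3 0;0 14.5 4 -2.3 0;0 14.6 4 -2.3 0;0 14.6 4 -2.3 0")

```text
time_s: 6.4
eef_pos: [457.8, -343.0, 84.4]
ee_rot: [0.502, -0.498, 0.502, 0.498]
force: [0.0, -0.3, -0.1]
grip_width: -0.003
```

Run:
```python
from h import *
s=ctrl.sense();print(s["force"],s["eef_pos"]);c=wcam();save(c,"w4")
```

```text
[ 0.02693821 -0.25685421 -0.14263645] [ 457.78202842 -342.99214112   84.35984349]
```

View pics/w4.png

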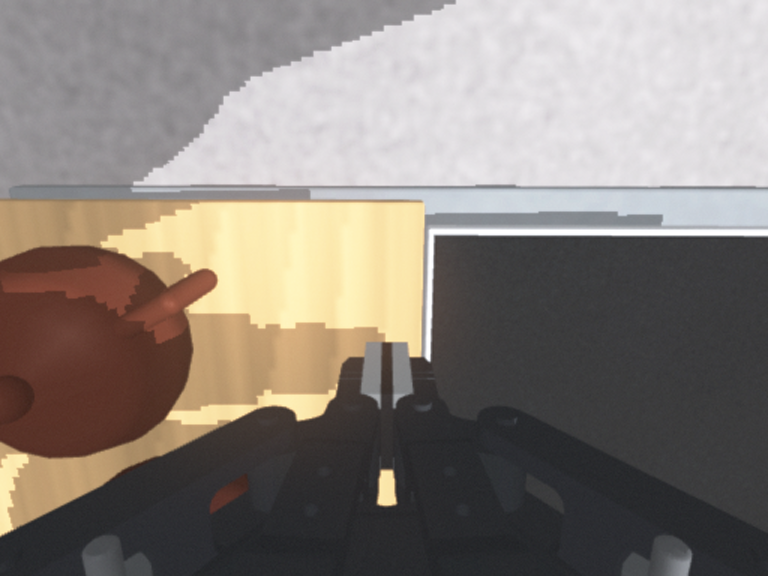

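The fingertip is over the free strip of the landing, at px (385,345). Pot B's handle is at (215,280), well clear. I'll move 8 mm away from pot A and touch down.

Emit:
send_rows(rows="0 0 0.8 0 0;0 0.3 0.8 0 0;0 0.6 0.8 0 0;0 0.7 0.8 0 0;0 0.75 0.8 0 0;0 0.8 0.8 0 0;0 0.85 0.8 0 0;0 0.9 0.8 0 0")

```text
time_s: 7.25
eef_pos: [449.8, -342.9, 75.3]
ee_rot: [0.502, -0.498, 0.502, 0.498]
force: [-0.1, -0.5, 0.8]
grip_width: -0.004
```

Emit:
send_rows(rows="0 0.05 0 0 0;0 0.05 0 0 0")

```text
time_s: 7.45
eef_pos: [449.8, -342.9, 75.1]
ee_rot: [0.502, -0.498, 0.502, 0.498]
force: [-0.7, 1.4, 3.9]
grip_width: 0.005
```

Emit:
send_rows(rows="0 0.05 0 0 0;0 0.05 0 0 0")

```text
time_s: 7.65
eef_pos: [449.8, -342.9, 75.1]
ee_rot: [0.502, -0.499, 0.502, 0.498]
force: [-2.4, 2.5, 7.2]
grip_width: -0.0
```

Emit:
send_rows(rows="0 0.05 0 0 0;0 0.05 0 0 0")

```text
time_s: 7.85
eef_pos: [449.8, -342.9, 75.0]
ee_rot: [0.502, -0.499, 0.502, 0.498]
force: [-4.5, 3.3, 13.2]
grip_width: -0.003
```

The landing touches at measured z 75.1. Now the platform.

Emit:
send_rows(rows="0 -1.5 0 0 0;0 -1.5 0 1.5 0;0 -1.5 0 3.2 0;0 -1.5 0 3.2 0;0 -0.8 0 3.2 0;0 -0.3 0 3.2 0;0 0 0 3.2 0;0 0.2 0 3.2 0;0 0.4 0 3.2 0;0 0.5 0 3.2 0;0 0.6 0 3.2 0;0 0.6 0 3.2 0")

```text
time_s: 9.05
eef_pos: [449.9, -310.9, 67.8]
ee_rot: [0.502, -0.498, 0.502, 0.498]
force: [-0.7, -0.9, 0.1]
grip_width: 0.002
```

Emit:
send_rows(rows="0 0.05 0 0 0;0 0.1 0 0 0;0 0.15 0 0 0;0 0.15 0 0 0")

```text
time_s: 9.45
eef_pos: [449.9, -310.9, 66.2]
ee_rot: [0.502, -0.498, 0.502, 0.498]
force: [0.9, -0.9, 0.6]
grip_width: 0.001
```

Emit:
send_rows(rows="0 0.05 0 0 0;0 0.1 0 0 0;0 0.1 0 0 0")

```text
time_s: 9.75
eef_pos: [450.0, -310.9, 66.1]
ee_rot: [0.502, -0.498, 0.502, 0.498]
force: [-3.0, 1.6, 8.4]
grip_width: 0.001
```

The platform touches at z 66.1 and the landing at 75.1, so the lift is 9.0 mm, about 162° clockwise. Now for the crank.

Run:
```python
from h import *
plan([522.6,291,180],75.7)
```

```text
pos [ 450.  -310.9   66.1] jawaz 89.6 tilt [ 0. -0. -1.] shift cm [-11.41  -6.86  60.24] yaw units 2.784449421179781 j6 -2.38
```

Emit:
send_rows(rows="1 -5 0 0 0;1 -9 0 3 0;1 -11.4 -1 8 1;1 -11.4 -2 15 2;1 -11.4 -3 22 2.8;1 -11.4 -4 29 2.8;1 -11.4 -5 36 2.8;1 -11.4 -6 43 2.8;1 -11.4 -6.9 50 2.8;1 -11.4 -6.9 56 2.8;1 -11.4 -6.9 60.2 2.8;1 -11.4 -6.9 60.2 2.8")

```text
time_s: 10.95
eef_pos: [516.4, 211.7, 179.3]
ee_rot: [0.559, -0.434, 0.559, 0.433]
force: [1.1, -0.8, -0.2]
grip_width: 0.999
```

Emit:
send_rows(rows="1 0 0 0 0;1 0 0 0 0;1 0 0 0 0")

```text
time_s: 11.25
eef_pos: [516.7, 208.5, 179.2]
ee_rot: [0.559, -0.433, 0.559, 0.433]
force: [0.3, 0.2, 0.0]
grip_width: 1.002
```

Run:
```python
from h import *
plan([522.6,291,11],75.7)
c=wcam(); save(c,"w5")
import pickle; pickle.dump(c,open("w5.pkl","wb"))
im=cv2.cvtColor(c["pixels"],cv2.COLOR_RGB2BGR)[110:260,190:350]
cv2.imwrite("pics/w5z.png",cv2.resize(im,(640,600),interpolation=cv2.INTER_CUBIC))
```

```text
pos [516.7 208.5 179.2] jawaz 75.6 tilt [-0. -0. -1.] shift cm [16.82  1.48  8.14] yaw units -0.028228715986642783 j6 -1.15
```

View pics/w5z.png

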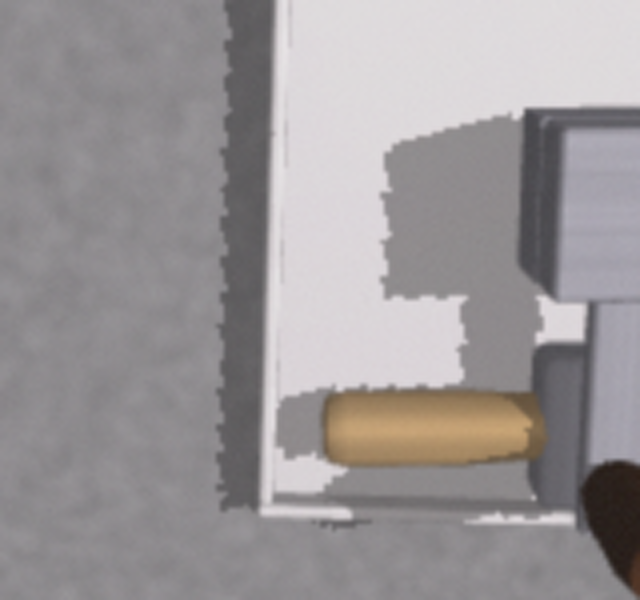

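Emit:
send_rows(rows="1 0 1.5 4 0;1 0 1.5 8.1 0;1 0 1.5 8.1 0;1 0 1.5 8.1 0")

```text
time_s: 11.7
eef_pos: [522.4, 290.9, 179.0]
ee_rot: [0.559, -0.433, 0.559, 0.433]
force: [-0.1, -0.8, -0.7]
grip_width: 0.999
```

Run:
```python
from h import *
plan([522.6,291,11],75.7)
c=wcam(); save(c,"w6")
import pickle; pickle.dump(c,open("w6.pkl","wb"))
im=cv2.cvtColor(c["pixels"],cv2.COLOR_RGB2BGR)[110:260,190:350]
cv2.imwrite("pics/w6z.png",cv2.resize(im,(640,600),interpolation=cv2.INTER_CUBIC))
```

```text
pos [522.4 290.9 179. ] jawaz 75.6 tilt [-0. -0. -1.] shift cm [16.8  -0.02  0.02] yaw units -0.022156802032165503 j6 -1.01
```

View pics/w6z.png

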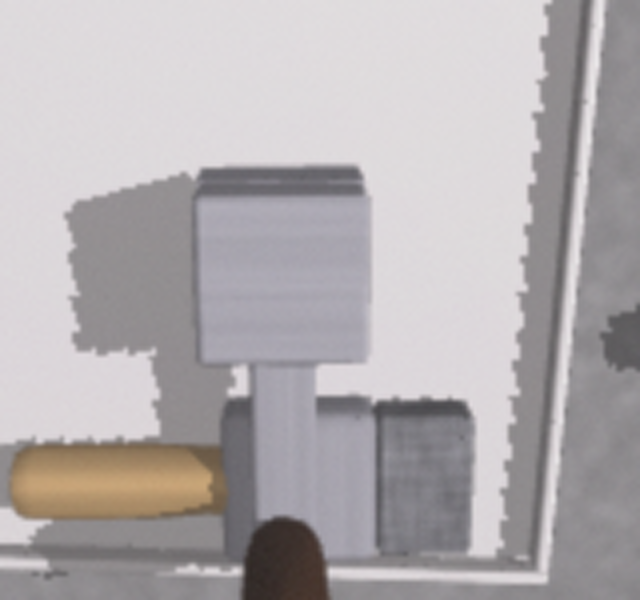

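Run:
```python
from h import *
import pickle
c=pickle.load(open("w6.pkl","rb"))
P=np.array([unproj(c,(190+x/4-.5,110+y/4-.5),46) for x,y in [(196,196),(369,194),(369,360),(200,364)]])
print(P.round(1),P.mean(0),[np.linalg.norm(P[i]-P[(i+1)%4]).round(1) for i in range(4)])
for a,b in [(0,1),(3,2),(0,3),(1,2)]: d=P[b]-P[a];print(np.degrees(np.arctan2(d[1],d[0])))
plan(list(P.mean(0)[:2])+[11],75.7)
```

```text
[[499.2 277.3  46. ]
 [508.3 314.6  46. ]
 [545.9 305.8  46. ]
 [537.2 267.9  46. ]] [522.63013468 291.40535893  46.        ] [np.float64(38.4), np.float64(38.6), np.float64(39.0), np.float64(39.2)]
76.32756925417463
77.09873426902871
-13.952776889811954
-13.161146476922758
pos [522.4 290.4 179.2] jawaz 75.5 tilt [-0. -0. -1.] shift cm [16.82  0.    0.11] yaw units -0.032637065872006585 j6 -1.01
```

The hub is centred under the tool and aligned with it, so I'll descend and grip.

Emit:
send_rows(rows="1 4 0 0.1 -0.1;1 8 0 0.1 -0.1;1 12 0 0.1 -0.1;1 14.5 0 0.1 -0.1;1 16 0 0.1 -0.1;1 16.8 0 0.1 -0.1;1 16.8 0 0.1 -0.1;1 16.8 0 0.1 -0.1")

```text
time_s: 12.55
eef_pos: [523.3, 292.7, 12.6]
ee_rot: [0.558, -0.436, 0.556, 0.436]
force: [0.3, 0.3, 0.4]
grip_width: 1.0
```

Emit:
send_rows(rows="0.3 0 0 0 0;0.3 0 0 0 0;0.3 0 0 0 0;0.3 0 0 0 0;0.3 0 0 0 0;0.3 0 0 0 0", grip_force=60)

```text
time_s: 13.15
eef_pos: [522.8, 292.9, 11.9]
ee_rot: [0.557, -0.436, 0.556, 0.436]
force: [-1.0, -0.5, 5.8]
grip_width: 0.458
```

Run:
```python
from h import *
plan([522.6,292,11],75.7)
print(ctrl.sense()["grip_width"],ctrl.sense()["force"])
```

```text
pos [522.8 292.9  11.9] jawaz 76.1 tilt [ 0.001  0.    -1.   ] shift cm [ 0.09 -0.   -0.09] yaw units 0.08388445178455299 j6 -1.01
0.457964032692588 [-0.99914641 -0.47099507  5.75569604]
```

Emit:
send_rows(rows="0.3 -1 0 0 0;0.3 -3 0 0 0;0.3 -7 0 0 0;0.3 -11 0 0 0;0.3 -15 0 0 0;0.3 -16 0 0 0;0.3 -16 0 0 0")

```text
time_s: 13.85
eef_pos: [522.7, 292.7, 172.2]
ee_rot: [0.557, -0.436, 0.556, 0.436]
force: [0.3, 0.7, -4.4]
grip_width: 0.464
```

Run:
```python
from h import *
plan([492,-66.3,140],105)
print(ctrl.sense()["grip_width"],ctrl.sense()["force"])
c=wcam(); save(c,"w7")
import pickle; pickle.dump(c,open("w7.pkl","wb"))
```

```text
pos [522.7 292.7 172.2] jawaz 76.1 tilt [ 0.002  0.001 -1.   ] shift cm [  3.19  -5.63 -35.59] yaw units -5.776568918353869 j6 -1.01
0.4636894063941005 [ 0.33679856  0.67869072 -4.40843001]
```

View pics/w7.png

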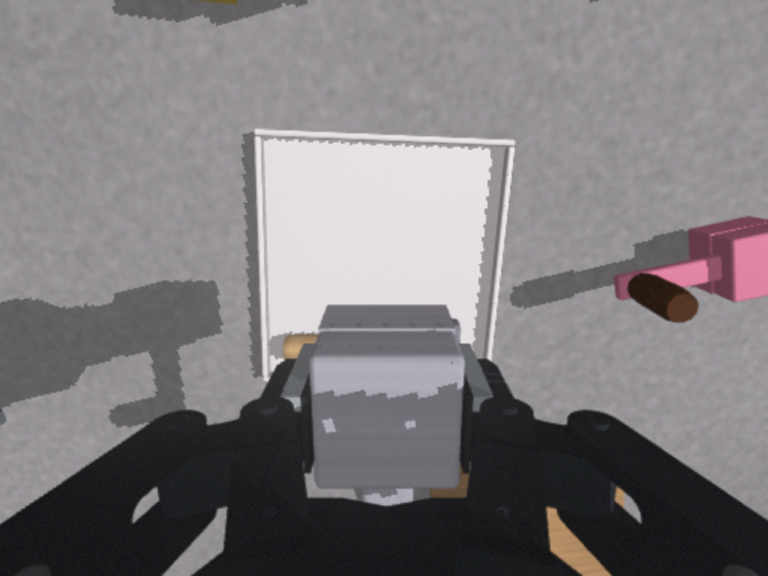

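Run:
```python
from h import *
import pickle
c=pickle.load(open("w7.pkl","rb")); V=np.linalg.inv(np.array(c["mount"]))
Ti=np.array(c["mount"])
p,R=pose()
P=np.array([unproj(c,(x/1.5-.2,y/1.5-.2),206.3) for x,y in [(312,358),(460,357),(463,487),(317,489)]])
L=(P-p)@R; print(L.round(1),L.mean(0).round(2))
```

```text
[[-36.   18.  -20.1]
 [-36.   18.3  17. ]
 [-36.1 -20.3  19.5]
 [-36.1 -21.  -20.4]] [-36.05  -1.24  -1.01]
```

The crank is held. Its underside is 7.9 mm below the TCP. Now I'll carry it over the shaft.

Run:
```python
from h import *
plan([490.8,-66.2,115],105)
```

```text
pos [522.  292.5 170.2] jawaz 76.1 tilt [-0.001 -0.001 -1.   ] shift cm [  5.55  -5.59 -35.56] yaw units -5.777017552041178 j6 -1.01
```

Emit:
send_rows(rows="0.3 0 0 -3 0;0.3 0 -1 -8 -1;0.3 0 -2 -13 -3;0.3 0 -3 -18 -4.5;0.3 0 -4 -23 -5.8;0.3 0 -5 -28 -5.8;0.3 0 -5.8 -33 -5.8;0.3 0 -5.8 -35.6 -5.8;0.3 0 -5.8 -35.6 -5.8;0.3 0 -5.8 -35.6 -5.8;0.3 0 -5.8 -35.6 -5.8")

```text
time_s: 15.0
eef_pos: [492.9, -65.9, 170.0]
ee_rot: [0.429, -0.561, 0.43, 0.562]
force: [-0.5, -0.1, -2.9]
grip_width: 0.458
```

Run:
```python
from h import *
plan([490.8,-66.2,100],105); c=capture("scene");u=proj(c,[492,-66,90]).astype(int)
im=cv2.cvtColor(c["pixels"],cv2.COLOR_RGB2BGR)[u[1]-60:u[1]+40,u[0]-65:u[0]+65]
cv2.imwrite("pics/s1.png",cv2.resize(im,None,fx=6,fy=6,interpolation=cv2.INTER_CUBIC)[:600,:780])
```

```text
pos [492.9 -65.9 170. ] jawaz 105.2 tilt [-0.002  0.001 -1.   ] shift cm [7.   0.19 0.01] yaw units 0.03186797695728387 j6 -2.2
```

View pics/s1.png

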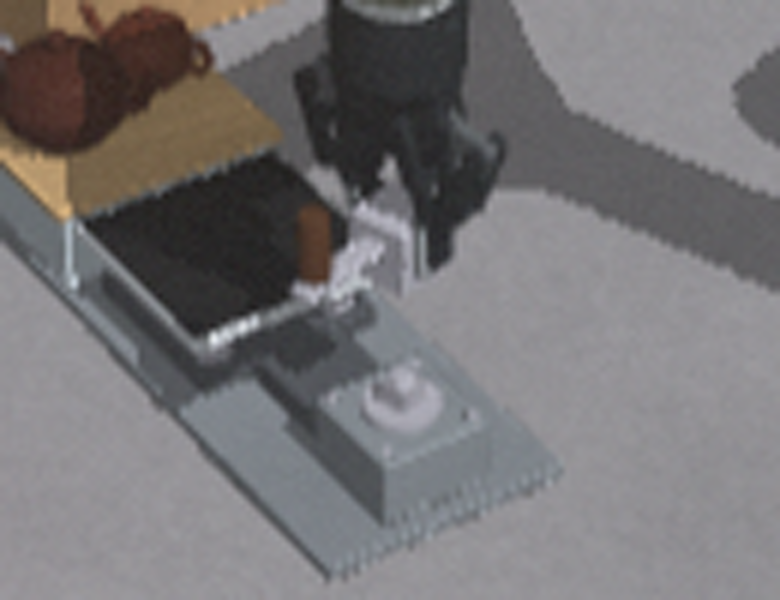

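Emit:
send_rows(rows="0.3 2 0.2 0 0;0.3 4 0.2 0 0;0.3 5.5 0.2 0 0;0.3 6.5 0.2 0 0;0.3 6.9 0.2 0 0;0.3 7.2 0.2 0 0;0.3 7.2 0.2 0 0;0.3 7.2 0.2 0 0")

```text
time_s: 15.85
eef_pos: [491.7, -67.4, 99.8]
ee_rot: [-0.43, 0.562, -0.43, -0.561]
force: [-0.9, -0.3, -2.1]
grip_width: 0.461
```

Run:
```python
from h import *
plan([490.8,-66.2,73],105); s=ctrl.sense(); print(s["force"],s["wrist_torque"])
```

```text
pos [491.7 -67.4  99.8] jawaz 105.1 tilt [ 0.001 -0.    -1.   ] shift cm [2.68 0.06 0.14] yaw units 0.02420748813831892 j6 -2.21
[-0.86909767 -0.27168036 -2.07006989] [ 0.0332235  -0.01017014 -0.0885571 ]
```

Emit:
send_rows(rows="0.3 0.2 0.05 0.1 0;0.3 0.4 0.05 0.1 0;0.3 0.6 0.05 0.1 0;0.3 0.7 0.05 0.1 0;0.3 0.8 0.05 0.1 0;0.3 0.9 0.05 0.1 0")

```text
time_s: 16.45
eef_pos: [490.7, -66.6, 90.2]
ee_rot: [0.43, -0.561, 0.43, 0.561]
force: [-1.0, 1.1, -0.7]
grip_width: 0.46
```

Emit:
send_rows(rows="0.3 0.1 0 0 0;0.3 0.2 0 0 0;0.3 0.2 0 0 0")

```text
time_s: 16.75
eef_pos: [490.8, -66.3, 88.7]
ee_rot: [-0.43, 0.561, -0.43, -0.561]
force: [-1.9, 2.7, 4.1]
grip_width: 0.459
```

Emit:
send_rows(rows="0.3 0 0.05 0.08 0;0.3 0 0.05 0.08 0;0.3 0.05 0.05 0.08 0;0.3 0.05 0.05 0.08 0")

```text
time_s: 17.15
eef_pos: [490.6, -66.2, 88.5]
ee_rot: [-0.43, 0.562, -0.43, -0.561]
force: [0.0, 1.5, 7.2]
grip_width: 0.459
```

Run:
```python
from h import *
plan([490.8,-66.2,73],105); s=ctrl.sense(); print(s["force"],s["wrist_torque"])
```

```text
pos [490.6 -66.2  88.5] jawaz 105.1 tilt [ 0.002 -0.001 -1.   ] shift cm [ 1.55 -0.01 -0.01] yaw units 0.021741938286294272 j6 -2.21
[0.04724322 1.51709167 7.18270209] [ 0.2708465  -0.01493538  0.00772333]
```

Emit:
send_rows(rows="0.3 0 0 0.06 0;0.3 0 0 0.06 0;0.3 0.03 0 0.06 0;0.3 0.03 0 0.06 0")

```text
time_s: 17.55
eef_pos: [490.6, -66.0, 88.5]
ee_rot: [-0.43, 0.562, -0.43, -0.56]
force: [0.8, -0.7, 8.2]
grip_width: 0.459
```

Run:
```python
from h import *
plan([490.8,-66.2,73],105); s=ctrl.sense(); print(s["force"],s["wrist_torque"])
```

```text
pos [490.6 -66.   88.5] jawaz 105.1 tilt [ 0.002 -0.002 -1.   ] shift cm [ 1.55 -0.01 -0.02] yaw units 0.023070722608881055 j6 -2.2
[ 0.81772111 -0.71958816  8.15942041] [-0.16775173  0.04767942 -0.05884102]
```

Emit:
send_rows(rows="0.3 0 -0.05 0 0.3;0.3 0 -0.05 0 0.6;0.3 0 -0.05 0 0.6")

```text
time_s: 17.85
eef_pos: [490.6, -65.7, 88.3]
ee_rot: [-0.444, 0.55, -0.445, -0.549]
force: [-2.5, -0.7, 9.1]
grip_width: 0.461
```

Run:
```python
from h import *
plan([490.8,-66.2,73],105); s=ctrl.sense(); print(s["force"],s["wrist_torque"])
```

```text
pos [490.6 -65.7  88.3] jawaz 102.1 tilt [ 0.001 -0.001 -1.   ] shift cm [ 1.53 -0.01 -0.05] yaw units -0.5829460395011636 j6 -2.15
[-2.54996444 -0.70454446  9.07196833] [-0.10066905  0.36884229  0.05736094]
```

Emit:
send_rows(rows="0.3 0 0 0 -0.4;0.3 0 0 0 -0.8;0.3 0 0 0 -1.2;0.3 0 0 0 -1.2")

```text
time_s: 18.25
eef_pos: [490.8, -65.3, 87.5]
ee_rot: [-0.415, 0.573, -0.415, -0.572]
force: [4.1, 0.3, 0.4]
grip_width: 0.461
```

Run:
```python
from h import *
plan([490.8,-66.2,73],105); s=ctrl.sense(); print(s["force"],s["wrist_torque"])
```

```text
pos [490.8 -65.3  87.5] jawaz 108.1 tilt [ 0.001 -0.    -1.   ] shift cm [ 1.45  0.03 -0.08] yaw units 0.6236861598479976 j6 -2.26
[4.06524972 0.29484625 0.42162339] [ 0.13247278 -0.72943221 -0.06080806]
```

Emit:
send_rows(rows="0.3 0 -0.05 0 0;0.3 0.1 -0.06 0 0;0.3 0.2 -0.06 0 0;0.3 0.2 -0.06 0 0")

```text
time_s: 18.65
eef_pos: [490.8, -65.0, 85.2]
ee_rot: [0.415, -0.572, 0.415, 0.572]
force: [2.8, 0.7, -3.0]
grip_width: 0.459
```

Run:
```python
from h import *
plan([490.8,-66.2,73],105); s=ctrl.sense(); print(s["force"],s["wrist_torque"])
```

```text
pos [490.8 -65.   85.2] jawaz 108.1 tilt [-0.  0. -1.] shift cm [ 1.22  0.04 -0.12] yaw units 0.6198894687575575 j6 -2.26
[ 2.75204329  0.70193871 -3.03757438] [ 0.15275097 -0.50964925 -0.08357939]
```

It's engaged: z is dropping with no vertical force. I'll keep descending slowly.

Emit:
send_rows(rows="0.3 0.1 -0.05 0 0;0.3 0.3 -0.06 0 0;0.3 0.5 -0.06 0 0;0.3 0.7 -0.06 0 0;0.3 0.8 -0.06 0 0;0.3 0.9 -0.06 0 0")

```text
time_s: 19.25
eef_pos: [491.3, -64.8, 76.3]
ee_rot: [0.415, -0.572, 0.415, 0.573]
force: [0.5, -0.0, -1.6]
grip_width: 0.459
```

Emit:
send_rows(rows="0.3 0.1 0 0 0;0.3 0.2 0 0 0;0.3 0.25 0 0 0;0.3 0.3 0 0 0")

```text
time_s: 19.65
eef_pos: [491.4, -64.8, 73.4]
ee_rot: [0.415, -0.572, 0.415, 0.572]
force: [-0.6, 0.2, -2.8]
grip_width: 0.46
```

Run:
```python
from h import *
plan([490.8,-66.2,73],105); s=ctrl.sense(); print(s["force"],s["wrist_torque"])
```

```text
pos [491.4 -64.8  73.4] jawaz 108.1 tilt [-0. -0. -1.] shift cm [ 0.04  0.1  -0.11] yaw units 0.6228894508888316 j6 -2.25
[-0.63632708  0.16813685 -2.84556526] [-0.0614793  -0.07250643  0.03229218]
```

Emit:
send_rows(rows="0.3 0.05 0 0 0;0.3 0.1 0 0 0;0.3 0.1 0 0 0")

```text
time_s: 19.95
eef_pos: [491.5, -64.8, 72.9]
ee_rot: [-0.415, 0.573, -0.415, -0.572]
force: [-3.0, 0.0, 4.8]
grip_width: 0.458
```

Emit:
send_rows(rows="0.3 0.05 0 0 0;0.3 0.1 0 0 0;0.3 0.1 0 0 0")

```text
time_s: 20.25
eef_pos: [491.5, -64.8, 72.9]
ee_rot: [-0.415, 0.573, -0.415, -0.572]
force: [-7.6, 2.1, 16.7]
grip_width: 0.456
```

It's home: TCP z 72.9 matches the prediction (65 + 7.9). I'll ease off and wind clockwise.

Emit:
send_rows(rows="0.3 -0.12 0 0 0;0.3 -0.12 0 0 0.6;0.3 -0.12 0 0 1.2;0.3 -0.12 0 0 2;0.3 -0.12 0 0 3;0.3 -0.12 0 0 4;0.3 -0.12 0 0 5;0.3 -0.12 0 0 6;0.3 -0.12 0 0 6")

```text
time_s: 21.15
eef_pos: [491.4, -64.2, 72.9]
ee_rot: [0.55, -0.445, 0.549, 0.445]
force: [-2.3, 4.9, 4.9]
grip_width: 0.462
```

Run:
```python
from h import *
plan([490.8,-66.2,73],105); s=ctrl.sense(); print(s["force"],s["wrist_torque"])
```

```text
pos [491.4 -64.2  72.9] jawaz 78.0 tilt [-0.     0.001 -1.   ] shift cm [-0.01  0.02 -0.2 ] yaw units -5.402537988509863 j6 -1.73
[-2.29729145  4.90275693  4.94999981] [0.67118987 0.31590868 0.03280618]
```

Emit:
send_rows(rows="0.3 0 0 0.08 1;0.3 0 0 0.08 2;0.3 0 0 0.08 3;0.3 0 0 0.08 4;0.3 0 0 0.08 5;0.3 0 0 0.08 6;0.3 0 0 0.08 7;0.3 0 0 0.08 8")

```text
time_s: 21.95
eef_pos: [491.6, -63.8, 72.9]
ee_rot: [0.669, -0.23, 0.669, 0.23]
force: [-2.1, 3.2, 3.5]
grip_width: 0.461
```

Run:
```python
from h import *
plan([490.8,-66.2,73],105); s=ctrl.sense(); print(s["force"],s["wrist_torque"])
```

```text
pos [491.6 -63.8  72.9] jawaz 38.0 tilt [ 0.  0. -1.] shift cm [-0.01 -0.14 -0.21] yaw units -13.409242712780081 j6 -1.03
[-2.05255671  3.20370241  3.51900365] [0.4181985  0.22502395 0.31785212]
```

Emit:
send_rows(rows="0.3 0 0.05 0 1;0.3 0 0.05 0 2;0.3 0 0.05 0 3;0.3 0 0.05 0 4;0.3 0 0.05 0 5;0.3 0 0.05 0 6;0.3 0 0.05 0 7;0.3 0 0.05 0 8;0.3 0 0.05 0 9;0.3 0 0.05 0 10")

```text
time_s: 22.95
eef_pos: [492.1, -63.7, 72.9]
ee_rot: [0.704, 0.074, 0.702, -0.074]
force: [2.6, 1.0, 0.4]
grip_width: 0.462
```

Run:
```python
from h import *
plan([490.8,-66.2,73],105); s=ctrl.sense(); print(s["force"],s["wrist_torque"])
```

```text
pos [492.1 -63.7  72.9] jawaz -12.1 tilt [ 0.002 -0.    -1.   ] shift cm [-0.01 -0.27 -0.07] yaw units 12.589746872814839 j6 -0.16
[2.62525686 0.9929117  0.38550087] [ 0.19679978 -0.33760544  0.20803557]
```

Emit:
send_rows(rows="0.3 0.02 0 0.04 1;0.3 0.02 0 0.04 2;0.3 0.02 0 0.04 3;0.3 0.02 0 0.04 4;0.3 0.02 0 0.04 5;0.3 0.02 0 0.04 6;0.3 0.02 0 0.04 7;0.3 0.02 0 0.04 8;0.3 0.02 0 0.04 8")

```text
time_s: 23.85
eef_pos: [492.4, -63.9, 72.9]
ee_rot: [0.636, 0.31, 0.635, -0.309]
force: [1.1, 1.3, 3.3]
grip_width: 0.461
```

Run:
```python
from h import *
plan([492,-64,190],-52); s=ctrl.sense(); print(s["force"],s["wrist_torque"])
```

```text
pos [492.4 -63.9  72.9] jawaz -51.9 tilt [ 0.002 -0.    -1.   ] shift cm [-11.71  -0.03   0.  ] yaw units 0.015664844550241242 j6 0.54
[1.13595381 1.2523549  3.31378082] [ 0.20900432 -0.18318282 -0.02412801]
```

I've turned about 160°. I'll release, rise, and touch the platform to check its height.

Emit:
send_rows(rows="0.6 0 0 0 0;0.9 0 0 0 0;1 0 0 0 0;1 0 0 0 0;1 -3 0 0 0;1 -7 0 0 0;1 -11 0 0 0;1 -11 0 0 0")

```text
time_s: 24.65
eef_pos: [493.7, -64.4, 187.3]
ee_rot: [0.639, 0.309, 0.633, -0.309]
force: [0.3, -0.7, 0.1]
grip_width: 1.003
```

Run:
```python
from h import *
plan([470,-280,100],-52); c=wcam(); save(c,"w8")
```

```text
pos [493.7 -64.4 187.3] jawaz -51.9 tilt [ 0.009 -0.003 -1.   ] shift cm [  8.78 -15.22  15.42] yaw units 0.02920342451365343 j6 0.54
```

View pics/w8.png

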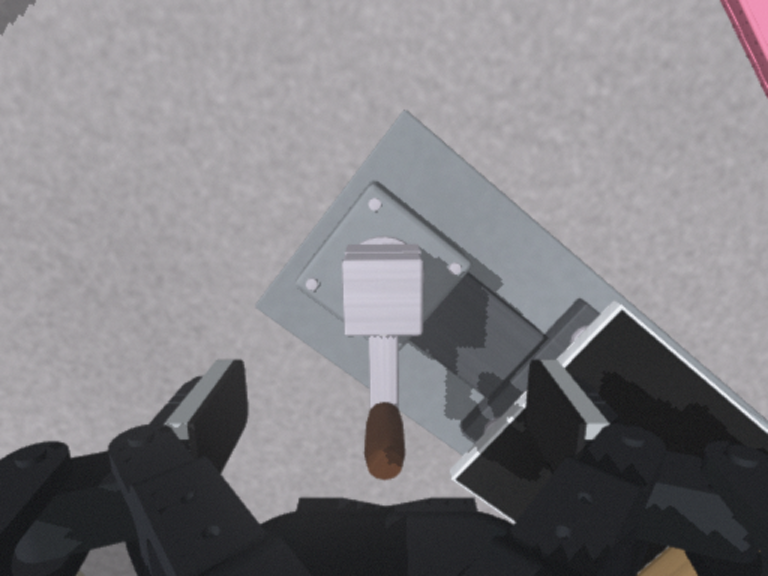

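Emit:
send_rows(rows="0 0 -3 3 0;0 0 -6 6 0;0 0 -9 9 0;0 0 -12 12.2 0;0 2 -15.2 15.4 0;0 6 -15.2 15.4 0;0 8.8 -15.2 15.4 0;0 9.8 -15.2 15.4 0;0 10.3 -15.2 15.4 0;0 10.5 -15.2 15.4 0;0 10.6 -15.2 15.4 0;0 10.7 -15.2 15.4 0")

```text
time_s: 25.9
eef_pos: [467.6, -278.9, 76.4]
ee_rot: [0.637, 0.309, 0.635, -0.309]
force: [-0.0, 0.6, 0.1]
grip_width: 0.003
```

Emit:
send_rows(rows="0 0.05 0 0 0;0 0.1 0 0 0;0 0.1 0 0 0")

```text
time_s: 26.2
eef_pos: [467.2, -278.7, 74.6]
ee_rot: [0.636, 0.309, 0.636, -0.309]
force: [0.4, 0.4, -0.1]
grip_width: 0.003
```

Emit:
send_rows(rows="0 0.05 0 0 0;0 0.1 0 0 0;0 0.1 0 0 0")

```text
time_s: 26.5
eef_pos: [467.2, -278.8, 74.5]
ee_rot: [0.636, 0.309, 0.636, -0.309]
force: [-3.3, 2.8, 9.8]
grip_width: 0.0
```

The platform is at 74.5 and the landing at 75.05, so 0.55 mm remains, about 10° more. I'll regrip and finish.

Emit:
send_rows(rows="0 -3 0 0 0;1 -7 0 0 0;1 -11 0 0 0;1 -11 3.5 -3.5 0;1 -11 7 -7 0;1 -11 11 -11 0;1 -11 15 -15 0;1 -11 15 -15 0;1 -11 15 -15 0")

```text
time_s: 27.4
eef_pos: [492.7, -66.6, 183.7]
ee_rot: [0.636, 0.308, 0.636, -0.308]
force: [-0.3, -0.1, -0.0]
grip_width: 1.002
```

Run:
```python
from h import *
plan([492.4,-63.9,73.2],-51.9)
```

```text
pos [492.7 -66.6 183.7] jawaz -51.7 tilt [ 0. -0. -1.] shift cm [11.05  0.14 -0.24] yaw units 0.03753315003685316 j6 0.53
```

Emit:
send_rows(rows="1 2 0.1 -0.2 0;1 5 0.1 -0.2 0;1 8 0.1 -0.2 0;1 10 0.1 -0.2 0;1 11 0.1 -0.2 0;1 11 0.1 -0.2 0;0.3 11 0.1 -0.2 0;0.3 11 0.1 -0.2 0;0.3 11 0.1 -0.2 0;0.3 11 0.1 -0.2 0;0.3 11 0.1 -0.2 0;0.3 11 0.1 -0.2 0")

```text
time_s: 28.6
eef_pos: [491.5, -65.0, 74.4]
ee_rot: [0.635, 0.309, 0.637, -0.309]
force: [-6.3, 6.7, 10.4]
grip_width: 0.461
```

Run:
```python
from h import *
plan([492.4,-63.9,73.2],-62); s=ctrl.sense(); print(s["force"],s["wrist_torque"],s["grip_width"])
```

```text
pos [491.5 -65.   74.4] jawaz -51.9 tilt [-0.001  0.001 -1.   ] shift cm [ 0.12  0.13 -0.03] yaw units 2.027728874838084 j6 0.54
[-6.34386319  6.6886163  10.39967096] [0.99408786 0.98910406 0.00298492] 0.4614381387382415
```

Emit:
send_rows(rows="0.3 -0.08 0 -0.1 0;0.3 -0.08 0 -0.1 0.5;0.3 -0.08 0 -0.1 1;0.3 -0.08 0 -0.1 1.5;0.3 -0.08 0 -0.1 2;0.3 -0.08 0 -0.1 2;0.3 -0.08 0 -0.1 2")

```text
time_s: 29.3
eef_pos: [491.3, -64.7, 74.5]
ee_rot: [0.606, 0.363, 0.607, -0.363]
force: [-3.1, 5.1, 3.3]
grip_width: 0.459
```

Run:
```python
from h import *
plan([467.2,-278.7,73.2],-62); s=ctrl.sense(); print(s["force"],s["wrist_torque"],s["grip_width"])
```

```text
pos [491.3 -64.7  74.5] jawaz -61.8 tilt [-0.     0.001 -1.   ] shift cm [  0.11 -12.23  17.72] yaw units 0.03747507292345063 j6 0.71
[-3.1332528   5.14482179  3.32482881] [0.84143858 0.36819712 0.09121749] 0.4593235050511735
```

Emit:
send_rows(rows="1 0 0 0 0;1 0 0 0 0;1 0 0 0 0;1 0 0 0 0;1 -3 0 0 0;1 -7 0 0 0;1 -11 0 0 0;1 -11 0 0 0")

```text
time_s: 30.1
eef_pos: [493.6, -65.9, 189.1]
ee_rot: [0.61, 0.364, 0.603, -0.363]
force: [-0.2, 0.1, -0.3]
grip_width: 0.998
```

Run:
```python
from h import *
plan([467.2,-278.7,81],-62)
```

```text
pos [493.6 -65.9 189.1] jawaz -61.9 tilt [ 0.009 -0.004 -1.   ] shift cm [ 10.87 -12.43  17.44] yaw units 0.025015697786849957 j6 0.71
```

Emit:
send_rows(rows="0 0 -2.5 3.5 0;0 0 -5 7 0;0 0 -7.5 10.5 0;0 0 -10 14 0;0 2 -12.4 17.5 0;0 6 -12.4 17.5 0;0 8.5 -12.4 17.5 0;0 9.8 -12.4 17.5 0;0 10.3 -12.4 17.5 0;0 10.5 -12.4 17.5 0;0 10.6 -12.4 17.5 0;0 10.6 -12.4 17.5 0")

```text
time_s: 31.3
eef_pos: [465.0, -278.1, 79.2]
ee_rot: [0.607, 0.363, 0.606, -0.364]
force: [0.4, -0.5, -0.9]
grip_width: 0.002
```

Emit:
send_rows(rows="0 0.05 0 0 0;0 0.1 0 0 0;0 0.1 0 0 0")

```text
time_s: 31.6
eef_pos: [464.7, -277.9, 77.4]
ee_rot: [0.607, 0.364, 0.606, -0.364]
force: [-0.3, 0.6, -0.2]
grip_width: -0.004
```

Emit:
send_rows(rows="0 0.05 0 0 0;0 0.1 0 0 0;0 0.1 0 0 0")

```text
time_s: 31.9
eef_pos: [464.6, -277.9, 76.2]
ee_rot: [0.606, 0.364, 0.607, -0.364]
force: [-0.1, 1.4, 0.5]
grip_width: -0.002
```

Emit:
send_rows(rows="0 0.05 0 0 0;0 0.1 0 0 0;0 0.1 0 0 0")

```text
time_s: 32.2
eef_pos: [464.6, -277.9, 75.2]
ee_rot: [0.606, 0.364, 0.607, -0.364]
force: [-0.0, -0.3, 0.4]
grip_width: -0.002
```

Emit:
send_rows(rows="0 0.05 0 0 0;0 0.1 0 0 0;0 0.1 0 0 0")

```text
time_s: 32.5
eef_pos: [464.6, -277.9, 75.1]
ee_rot: [0.607, 0.363, 0.606, -0.364]
force: [-2.8, 1.2, 8.6]
grip_width: -0.002
```

The platform now touches at 75.1, the same as the landing, so it is flush. I'll go back for the crank.

Emit:
send_rows(rows="0 -3 0 0 0;1 -7 0 0 0;1 -11 0 0 0;1 -11 3 -4 0;1 -11 6 -8 0;1 -11 9 -13 0;1 -11 12.2 -17.4 0;1 -11 12.2 -17.4 0;1 -11 12.2 -17.4 0")

```text
time_s: 33.4
eef_pos: [490.4, -65.5, 184.4]
ee_rot: [0.607, 0.363, 0.607, -0.363]
force: [0.7, -0.7, 0.4]
grip_width: 0.998
```

Run:
```python
from h import *
plan([491.3,-64.3,73],-61.9)
```

```text
pos [490.4 -65.5 184.4] jawaz -61.7 tilt [ 0. -0. -1.] shift cm [11.14  0.14 -0.07] yaw units 0.03685289851753737 j6 0.71
```

Emit:
send_rows(rows="1 2 0.1 -0.1 0;1 5 0.1 -0.1 0;1 8 0.1 -0.1 0;1 10 0.1 -0.1 0;1 11 0.1 -0.1 0;1 11 0.1 -0.1 0;0.3 11 0.1 -0.1 0;0.3 11 0.1 -0.1 0;0.3 11 0.1 -0.1 0;0.3 11 0.1 -0.1 0;0.3 11 0.1 -0.1 0;0.3 11 0.1 -0.1 0")

```text
time_s: 34.6
eef_pos: [490.7, -65.2, 75.3]
ee_rot: [0.607, 0.364, 0.606, -0.363]
force: [-3.1, 3.4, 8.8]
grip_width: 0.459
```

Run:
```python
from h import *
plan([491.3,-64.3,73],-61.9); s=ctrl.sense(); print(s["force"],s["wrist_torque"],s["grip_width"])
```

```text
pos [490.7 -65.2  75.3] jawaz -61.9 tilt [ 0.  0. -1.] shift cm [ 0.23  0.1  -0.05] yaw units 0.00903088275269397 j6 0.71
[-3.12080782  3.40323377  8.82687225] [0.37070016 0.59054802 0.10221471] 0.45899183848535174
```

Emit:
send_rows(rows="0.3 -0.2 -0.02 -0.06 0;0.3 -0.5 -0.02 -0.06 0;0.3 -0.8 -0.02 -0.06 0;0.3 -1.2 -0.02 -0.06 0;0.3 -1.6 -0.02 -0.06 0;0.3 -2 -0.02 -0.06 0;0.3 -2.5 -0.02 -0.06 0;0.3 -3.2 -0.02 -0.06 0;0.3 -5 -0.02 -0.06 0;0.3 -8 -0.02 -0.06 0;0.3 -10 -0.02 -0.06 0;0.3 -10 -0.02 -0.06 0")

```text
time_s: 35.8
eef_pos: [491.2, -65.6, 177.0]
ee_rot: [0.608, 0.364, 0.605, -0.363]
force: [0.9, -0.1, -2.8]
grip_width: 0.465
```

Run:
```python
from h import *
plan([522.8,292.9,175],76.1-180); s=ctrl.sense(); print(s["force"],s["wrist_torque"],s["grip_width"])
c=wcam(); save(c,"w9"); c=capture("scene"); save(c,"s9")
```

```text
pos [491.2 -65.6 177. ] jawaz -61.9 tilt [ 0.005 -0.002 -1.   ] shift cm [  0.14  19.68 -30.13] yaw units 8.403314183280981 j6 0.71
[ 0.86079629 -0.1208881  -2.75593899] [-0.04187957  0.01606752 -0.00671282] 0.4653214605102525
```

View pics/w9.png

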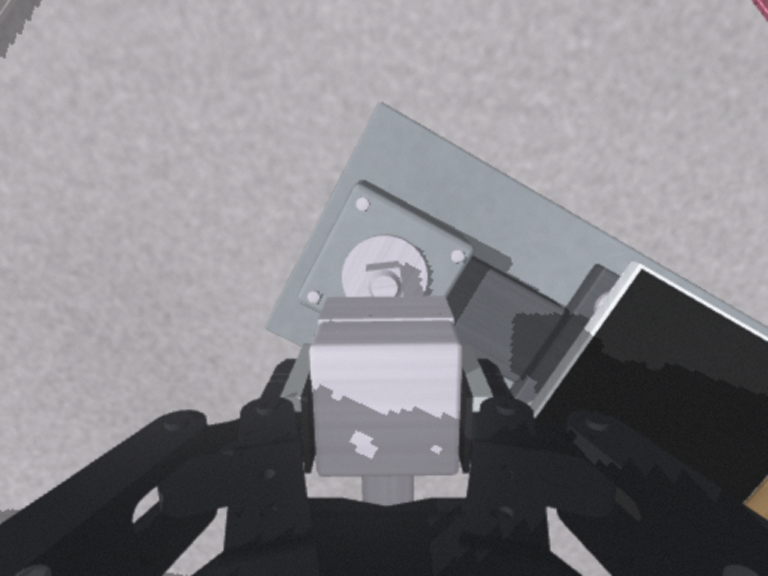

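The crank came off cleanly and is level in the grip. Next I'll carry it to the tray with its handle pointing away from the brush.

Emit:
send_rows(rows="0.3 0 2 -3 1;0.3 0 4 -6 2;0.3 0 7 -10 3.5;0.3 0 9.5 -14 5;0.3 0 12 -18 6.5;0.3 0 14.5 -22 8;0.3 0 17 -26 8.4;0.3 0 19.3 -30 8.4;0.3 0 19.3 -30 8.4;0.3 0 19.3 -30 8.4;0.3 0 19.3 -30 8.4")

```text
time_s: 37.0
eef_pos: [518.8, 289.4, 173.2]
ee_rot: [-0.436, -0.556, -0.436, 0.558]
force: [0.1, -0.3, -2.7]
grip_width: 0.459
```

Run:
```python
from h import *
plan([518,294,40],76.1-180); s=ctrl.sense(); print(s["force"],s["wrist_torque"],s["grip_width"])
c=wcam(); save(c,"w10")
```

```text
pos [518.8 289.4 173.2] jawaz -103.9 tilt [-0.002 -0.001 -1.   ] shift cm [13.32 -0.17 -0.45] yaw units -0.006143095838558566 j6 2.13
[ 0.14832726 -0.27396068 -2.68575833] [-0.02678354  0.02760152 -0.00203826] 0.45890908376248496
```

View pics/w10.png

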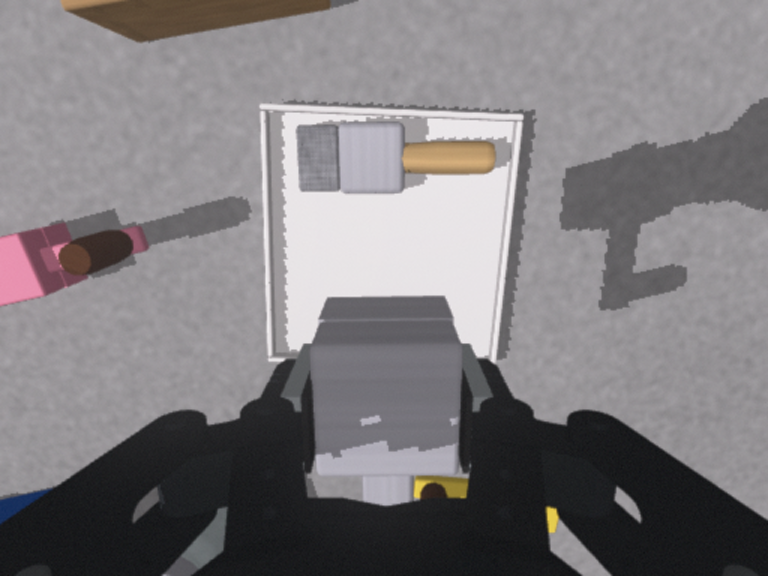

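View pics/s9.png

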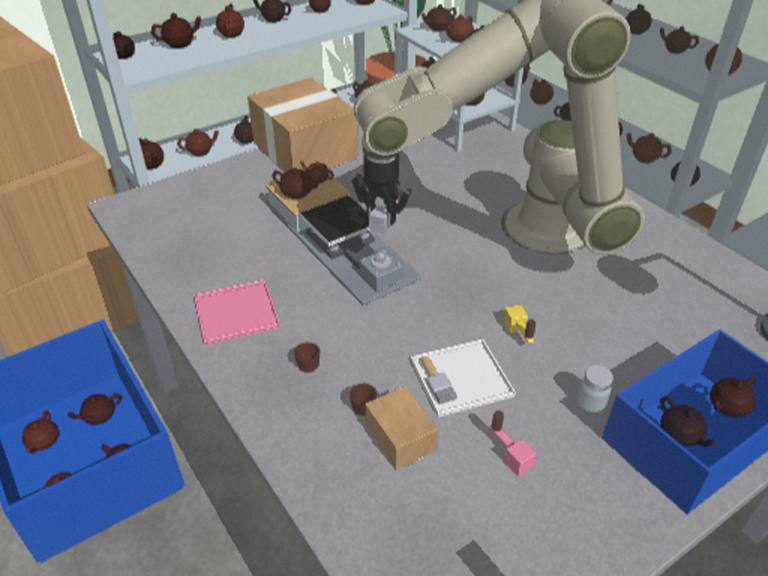

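Emit:
send_rows(rows="0.3 4 -0.1 -0.3 0;0.3 8 -0.1 -0.3 0;0.3 12 -0.1 -0.3 0;0.3 14 -0.1 -0.3 0;0.3 15 -0.1 -0.3 0;0.3 15.3 -0.1 -0.3 0;0.3 15.3 -0.1 -0.3 0")

```text
time_s: 37.75
eef_pos: [519.4, 293.3, 22.1]
ee_rot: [0.436, 0.557, 0.436, -0.556]
force: [0.6, 0.6, -2.3]
grip_width: 0.461
```

Emit:
send_rows(rows="0.3 0.1 0 0 0;0.3 0.15 0 0 0;0.3 0.2 0 0 0;0.3 0.2 0 0 0")

```text
time_s: 38.15
eef_pos: [518.9, 293.6, 19.5]
ee_rot: [0.436, 0.557, 0.436, -0.557]
force: [-0.4, 0.8, -2.7]
grip_width: 0.462
```

Emit:
send_rows(rows="0.3 0.15 0 0 0;0.3 0.3 0 0 0;0.3 0.4 0 0 0;0.3 0.4 0 0 0")

```text
time_s: 38.55
eef_pos: [518.7, 293.5, 15.0]
ee_rot: [-0.436, -0.557, -0.436, 0.557]
force: [1.0, 0.4, -2.7]
grip_width: 0.462
```

Emit:
send_rows(rows="0.3 0.05 0 0 0;0.3 0.1 0 0 0;0.3 0.1 0 0 0")

```text
time_s: 38.85
eef_pos: [518.8, 293.6, 14.3]
ee_rot: [0.436, 0.557, 0.436, -0.557]
force: [-0.2, 0.6, -2.5]
grip_width: 0.46
```

Emit:
send_rows(rows="0.3 0.05 0 0 0;0.3 0.05 0 0 0")

```text
time_s: 39.05
eef_pos: [518.8, 293.6, 14.3]
ee_rot: [0.436, 0.557, 0.436, -0.557]
force: [-2.1, -1.3, 4.6]
grip_width: 0.457
```

Emit:
send_rows(rows="0.3 0.05 0 0 0;0.3 0.05 0 0 0")

```text
time_s: 39.25
eef_pos: [518.9, 293.6, 14.3]
ee_rot: [0.436, 0.557, 0.436, -0.557]
force: [-4.1, -2.1, 9.1]
grip_width: 0.456
```

The crank stands on the tray floor: contact came at 14.3, as predicted. I'll release it and back away upward.

Emit:
send_rows(rows="0.5 -0.05 0 0 0;0.6 -0.05 0 0 0;0.8 -0.05 0 0 0;1 -0.05 0 0 0;1 -0.05 0 0 0;1 -1 0 0 0;1 -3 0 0 0;1 -7 0 0 0;1 -11 0 0 0;1 -15 0 0 0;1 -16 0 0 0;1 -16 0 0 0")

```text
time_s: 40.45
eef_pos: [519.3, 293.8, 175.3]
ee_rot: [0.436, 0.558, 0.435, -0.556]
force: [-0.4, 0.1, -0.9]
grip_width: 1.0
```

Run:
```python
from h import *
c=wcam(); save(c,"w11"); c=capture("scene"); save(c,"s11"); plan([505,-320,230],90)
```

```text
pos [518.2 293.3 172.1] jawaz -103.9 tilt [-0.002 -0.001 -1.   ] shift cm [-5.75 13.43 59.87] yaw units -2.777210994295376 j6 2.13
```

View pics/w11.png

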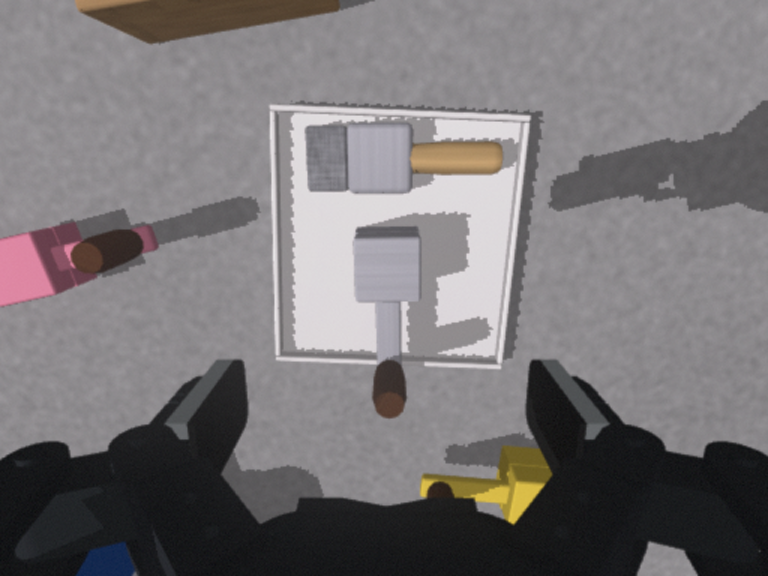

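View pics/s11.png

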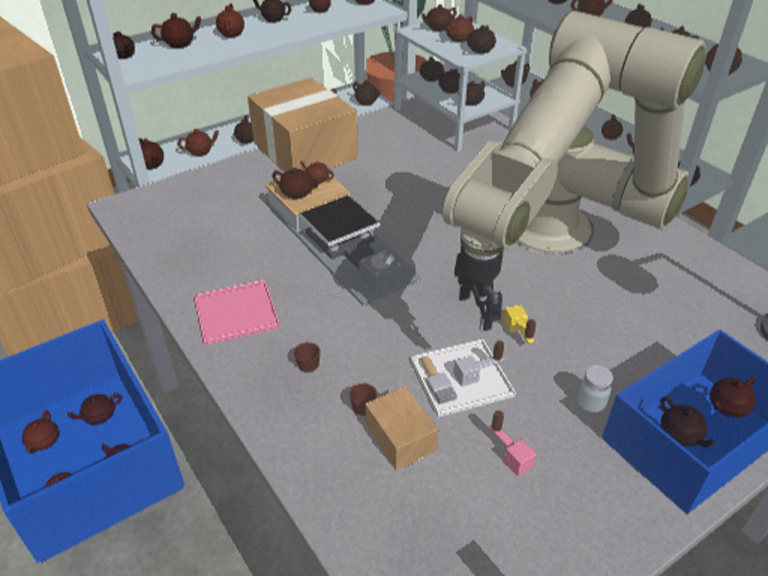

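Run:
```python
from h import *
s=ctrl.sense(); print(s["time_s"],s["force"])
print(workorder.finish_job())
```

```text
40.55 [-0.42625024 -0.7710126  -0.00429033]
the job is handed in; nothing more can be done
None
```

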